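# Plug in a relay and tug-test it

### The job

Plug the loose relay that stands on the cardboard into the empty relay socket on the mounting plate, pressing it down (under 30 newtons) until both side clips snap over its foot. Keep hold of it and tug it straight up with a steady pull of about 11 newtons (at least 8, never over 15) for a good half second to confirm that the clips retain it, then let go, leaving it plugged home and upright. Leave the screwdriver, the contactor and the bin where they are.

Things in the scene. Friction and masses are not known exactly. Their poses are not given: they have to be found in the camera images.
- relay: the loose plug-in relay, about 90 g, 66 mm tall: a white case 34 (x) x 26 (y) mm on a black foot 34 x 34 mm, 8 mm tall, that sticks out 4 mm beyond the case on its +y and -y sides. Origin: centre of its underside, z up. Stands upright on the cardboard (4 mm thick) at some yaw. Same when turned half round
- relay_grip (a point): point on the relay's axis 50 mm above its underside, axes as relay: the place to grip, across the two flush faces (relay x, 34 mm). Fingertips stay 30 mm or more above the underside, because in the socket walls and clips surround the lower 28 mm
- socket: the relay socket's fixed black base, 76 (x) x 56 (y) x 20 mm, on the rail of the mounting plate, in one of three places beside a grey power supply (55 mm tall) and a row of white terminals (40 mm); wiring ducts 50 mm tall run along the rail 75 mm either side. Origin: centre of its underside, 12 mm above the table; x across the rail, y along it, z up
- seat (a point): centre of the floor of the socket's grey head, where the relay's underside rests, 34 mm above socket's origin, same axes (relay x goes along seat x, either way round). Around it is a well 36.4 x 36.4 mm for the foot; its lips flare about 4 mm outwards, up to 19 mm above the floor
- clips (a point): midway between the two black sprung clips on the +y and -y sides of the seat, 20 mm above its floor: about here (17 to 23 mm) the foot meets their sloped tops. Pushing past them takes 8 to 20 N. With the relay down on the floor their noses lie 1 to 7 mm above its foot (hidden, varies): it lifts freely by that much, then is held for good
- head (a joint): travel of the socket's head on its base in m, along z: 0 unloaded, positive pulled up, negative pushed down. It is a spring of 8 N per mm (8000 N/m), so +0.001 is a pull of 8 N, +0.0019 of 15 N, and -0.00375 a push of 30 N; stops at 8 mm either way
- screwdriver: bystander, a screwdriver lying on the far edge of the cardboard; leave alone
- contactor: bystander, a loose grey and black contactor 75 x 45 x 63 mm on the cardboard; leave alone
- bin: bystander, an empty open parts bin 120 x 100 x 50 mm on the cardboard; leave alone
Things that resemble listed ones, but are neither listed nor needed, are in the scene too. What is shaped like the relay but orange or yellow is not meant.

How it is judged:
By the outcome, as a careful person would: the job done as asked, in the order asked, and still so for the second after the job is handed in, with the robot touching nothing.
It also fails if it takes over 64 s, if anything falls off the work surface, if the arm or the gripper's body presses on something with over 40 N, if the wrist force passes 120 N, or if a joint passes its speed limit or range.

### The arm

A 7-joint arm with a two-finger parallel gripper is mounted at the origin on the work surface. World frame = base frame: x ahead of the robot, y to its left, z up, the work surface at z = 0. Lengths are in m, angles in rad, forces in N, time in s.
With the tool pointing down it reaches from about 0.35 to 0.9 m from the base axis. Payload 8.1 kg.
Tool frame: the origin (TCP) lies midway between the tips of the shut fingers; the grasp point (between the pads) lies arm.grip_point_offset behind it (arm.grip_point_offset is the distance from the TCP to the grasp point, in m); y points along the fingers, z is the direction in which the jaws open and shut, and the axes are right-handed (so a half turn about y gives the same grasp; the last joint's range is limited). The gripper opens to 92 mm and grips with 3 to 60 N. Pads are 19 mm wide; open, the fingers measure 130 mm over their backs; the gripper's body (75 mm by 190 mm) begins 47 mm behind the grasp point.
Start: joints at [-1.416, 0.434, 0.025, 1.573, -0.012, 1.134, -0.075], TCP at [0.159, 0.604, 0.227] pointing down, gripper open.
Joint ranges: [-2.62, 2.62], [-0.44, 2.09], [-1.27, 1.32], [0.08, 2.57], [-1.32, 4.46], [0.12, 2], [-2.74, 2.74]. Speed limits (rad/s): [2.22, 2.22, 3.01, 3.01, 3.14, 3.14, 3.14].

### API

Orientations are given as a rotation vector (axis times angle).
In Python, from cell import arm, get_image, camera_info gives the robot as it stands.
- The arm moves only by the tool carry_out, never from a script. Its argument "steps" is one flat list of numbers, 5 for each row, row after row: the opening, from 0 (shut) to 1 (fully open), then the shift along the world's x, y, z in units of 0.1 m (1.0 is 0.1 m), then the turn about the world's z in units of 45 degrees (1.0 is 45 degrees). In form: [hand, dx, dy, dz, spin, hand, dx, dy, dz, spin, ...]. A call has 1 to 12 rows; each row is the pose to reach, as a shift and turn from the pose commanded when the call began; what a row does not reach only later rows make up. A row lasts 1/10 s, in which the tool goes at most 50 mm and 8.59 degrees, less where a joint would pass 70% of its speed; a pose out of reach is approached as far as the arm can. A call with a number of a shift or a turn outside -1 to 1 is refused whole. A call with a gripper value outside its range is refused whole. The fingers move at their own pace and stop on an object; "grip_force" is the grip in N (left out, the last holds). Time passes only in rows, so rows that repeat a pose let the fingers close. It gives the time, the measured TCP pose, the force and the opening at its end, in the units of the state.
- arm.observe(): the state, without advancing time (a new reading comes with each control period).
- get_image(name): name is "scene" or "top" or "wrist"; returns (picture, depth): 384x512x3 uint8, red, green, blue; 384x512 float32, m along the optical axis (not along the pixel's ray), 0 where there is no reading.
- camera_info(name): a dict with "fovy" (degrees; the focal length in pixels is half the picture's height over the tangent of half this angle, whatever the lens; pixels are square), "cx", "cy" (the principal point, pixels), "dist_coeffs" ([k1, k2, p1, p2, k3] as OpenCV has them; the pictures are not rectified), "R" (3x3) and "t" (3): a world point X has camera coordinates R X + t; the wrist camera has in their place "tool_from_camera" (4x4, takes a point from camera to tool coordinates, whose origin is the TCP and whose axes are the tool frame's). Camera axes: x right, y down, z forward; pixel columns grow to the right and rows downward; lengths in m; the calibration is good to about 2 mm. A picture is of the moment at which its call begins: read the wrist's pose just before it. camera_info takes no time and is no camera call.
- arm.sign_off(): hands the job in, once; it reports no verdict.
The state is a dict: "clock": time; "joints": joint angles; "dq": joint speeds; "joint_efforts": joint torques, N m; "position": TCP position; "ee_rot": TCP orientation; "force": force on the tool from outside, world axes, zero at the start; "ft_torque": the same for the moment, N m; "width": opening from 0.0 (shut) to 1.0 (fully open).
Only numpy, scipy, OpenCV 4.12 (cv2) and the standard library are available. Lean on these libraries where they do the work, as an engineer would, in place of code of your own. Each camera call takes 0.05 s, during which the arm holds its last target. There are 200 camera calls.

## Working session

There is one attempt and no reset: what is moved stays moved. The work goes in short steps, Python scripts to look and compute and a tool call to move; the robot and the scene stay as the last step left them, time stands still between calls to the robot, and variables do not carry over. Pictures are saved under pics/ and viewed, about 8 in all and at most 12, crops included, and the job is handed in when it is done.

Besides the shell and the picture viewer there is one more tool, called after ">>>" in YAML: its name, and indented under it one key for each argument. carry_out: Moves the arm, as the interface text tells. Shifts and turns lie within -1 to 1; 1 stands for 0.1 m of shift or 45 degrees of turn. Its arguments: {"type":"object","properties":{"steps":{"type":"array","items":{"type":"number"}},"grip_force":{"type":"number"}},"required":["steps"]}

```bash
mkdir -p pics; ls
cat > h.py <<'E'
import numpy as np, cv2
from cell import arm, get_image, camera_info
from scipy.spatial.transform import Rotation as Ro
def cal(n):
    c=camera_info(n); f=192/np.tan(np.radians(c["fovy"])/2)
    K=np.array([[f,0,c["cx"]],[0,f,c["cy"]],[0,0,1.]]); return c,K,np.array(c["dist_coeffs"],float)
def pose(n,st=None):
    c,K,D=cal(n)
    if n!="wrist":
        R=np.array(c["R"]);t=np.array(c["t"]); return R.T,-R.T@t
    T=np.array(c["tool_from_camera"]); st=st or arm.observe()
    Rt=Ro.from_rotvec(st["ee_rot"]).as_matrix()
    return Rt@T[:3,:3],Rt@T[:3,3]+np.array(st["position"])
def rays(n,px):
    c,K,D=cal(n); u=cv2.undistortPoints(np.float64(px).reshape(-1,1,2),K,D).reshape(-1,2)
    return np.c_[u,np.ones(len(u))]
def plane(n,px,z,P=None):
    R,o=P or pose(n); d=rays(n,px)@R.T
    return o+d*((z-o[2])/d[:,2])[:,None]
def cloud(n,depth,P=None):
    R,o=P or pose(n); v,u=np.mgrid[:384,:512]
    r=rays(n,np.c_[u.ravel(),v.ravel()]); return ((r*depth.reshape(-1,1))@R.T+o).reshape(384,512,3)
E
python3 - <<'E'
from h import *
s=arm.observe(); print(s, arm.grip_point_offset)
P=pose("wrist",s)
for n in ("top","scene","wrist"):
    p,d=get_image(n); cv2.imwrite(f"pics/{n}0.png",p[...,::-1]); np.savez(f"pics/{n}0.npz",p=p,d=d)
    print(n,pose(n,s)[1],pose(n,s)[0][:,2])
E
```

```text
pics
{'clock': 0.0, 'joints': array([-1.41556614,  0.43520086,  0.02497466,  1.57410119, -0.01158641,
        1.13393795, -0.07511361]), 'dq': array([-0.00021802,  0.00012842, -0.00170832, -0.00278438,  0.00115675,
       -0.00050436, -0.00131167]), 'joint_efforts': array([-9.94705510e-05, -6.67853880e+01,  9.85044390e-01, -3.14459217e+01,
       -6.04538270e-02,  4.28435532e-02,  1.57441827e-04]), 'position': array([0.15929853, 0.60385002, 0.22595713]), 'ee_rot': array([-1.56280138,  0.2025361 , -0.20246758]), 'force': array([-0.48468426, -0.57355987,  0.70533949]), 'ft_torque': array([ 0.0081114 , -0.01353826, -0.03487113]), 'width': 0.9987329045300515} 0.0188
top [ 0.24787828 -0.11174868  1.12626502] [ 0.22878713 -0.00165744 -0.97347506]
scene [0.83055561 0.42122014 1.03940562] [-0.27960442 -0.45484082 -0.84554196]
wrist [0.08597986 0.62355847 0.38350562] [ 0.27144613 -0.07303922 -0.95967821]
```

View pics/top0.png

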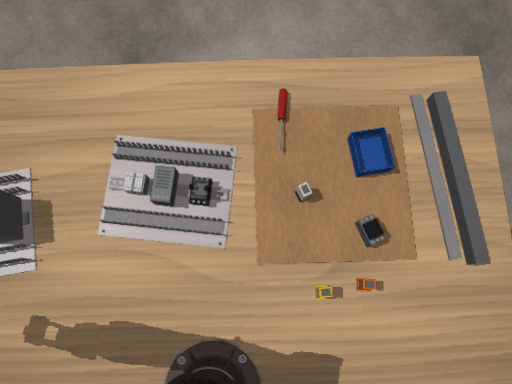

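View pics/scene0.png

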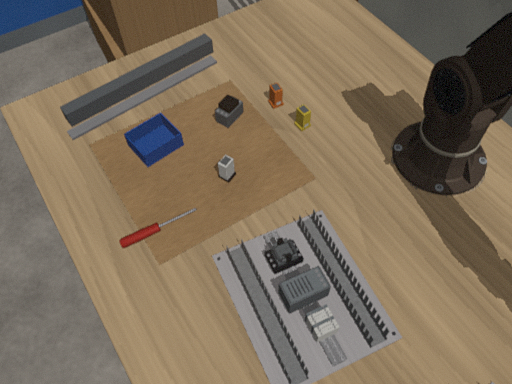

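The top view shows the white relay at about (305,191), the empty black socket at (200,190), the power supply at (163,185) and the terminals at (135,183). The scene view agrees: relay at (227,168), socket at (284,254). Next I measure both.

Run:
```python
from h import *
for n,rb,sb in (("top",(280,330,170,215),(180,220,170,210)),("scene",(205,250,145,190),(255,310,225,280))):
    z=np.load(f"pics/{n}0.npz"); p,d=z["p"],z["d"]; C=cloud(n,d)
    u0,u1,v0,v1=rb; c=C[v0:v1,u0:u1].reshape(-1,3); g=p[v0:v1,u0:u1].reshape(-1,3).astype(int)
    m=(c[:,2]>.058)&(c[:,2]<.085); q=c[m]; print(n,"relay top n",m.sum(),"z",np.median(q[:,2]),"c",q[:,:2].mean(0),cv2.minAreaRect(q[:,:2].astype(np.float32)))
    u0,u1,v0,v1=sb; c=C[v0:v1,u0:u1].reshape(-1,3)
    print(np.histogram(c[:,2],np.arange(0,.1,.005)))
    for lo,hi in((.025,.038),(.055,.075)):
        m=(c[:,2]>lo)&(c[:,2]<hi);q=c[m]; print(lo,m.sum(),q[:,:2].mean(0),cv2.minAreaRect(q[:,:2].astype(np.float32)))
    cr=[cv2.resize(p[b[2]-8:b[3]+8,b[0]-8:b[1]+8],(390,390),interpolation=2) for b in (rb,sb)]
    cv2.imwrite(f"pics/{n}c.png",np.hstack(cr)[...,::-1])
cv2.imwrite("pics/crops.png",np.vstack([cv2.resize(cv2.imread(f"pics/{n}c.png"),(600,300)) for n in("top","scene")]))
```

```text
top relay top n 135 z 0.06957398829145589 c [ 0.51131081 -0.25826294] ((0.5127504467964172, -0.2585063576698303), (0.03533373028039932, 0.026569055393338203), 22.41317367553711)
(array([473, 297, 175,  49,  15,  20, 160,  43,  39, 134,  30,  25,  52,
        39,  18,   4,   0,   0,   0]), array([0.   , 0.005, 0.01 , 0.015, 0.02 , 0.025, 0.03 , 0.035, 0.04 ,
       0.045, 0.05 , 0.055, 0.06 , 0.065, 0.07 , 0.075, 0.08 , 0.085,
       0.09 , 0.095]))
0.025 219 [0.5168401  0.02234724] ((0.5271183252334595, 0.026964765042066574), (0.05655849725008011, 0.07627490907907486), 82.42070770263672)
0.055 134 [0.52965052 0.02749821] ((0.5271520614624023, 0.02681179903447628), (0.05002066493034363, 0.047694988548755646), 85.58419799804688)
scene relay top n 136 z 0.06671451990414434 c [ 0.51377234 -0.2563578 ] ((0.513433575630188, -0.2588084638118744), (0.03708311542868614, 0.028689997270703316), 22.33608627319336)
(array([1071,  202,  212,   58,   35,  154,  175,   29,  180,  117,   48,
         62,  100,  126,   15,    0,    0,    0,    0]), array([0.   , 0.005, 0.01 , 0.015, 0.02 , 0.025, 0.03 , 0.035, 0.04 ,
       0.045, 0.05 , 0.055, 0.06 , 0.065, 0.07 , 0.075, 0.08 , 0.085,
       0.09 , 0.095]))
0.025 345 [0.53182221 0.03413248] ((0.5254799127578735, 0.027081770822405815), (0.16685938835144043, 0.06960833817720413), 4.023612976074219)
0.055 303 [0.52777266 0.05612687] ((0.5303159356117249, 0.05921850726008415), (0.11618500202894211, 0.051245562732219696), 81.53752136230469)
```

View pics/crops.png

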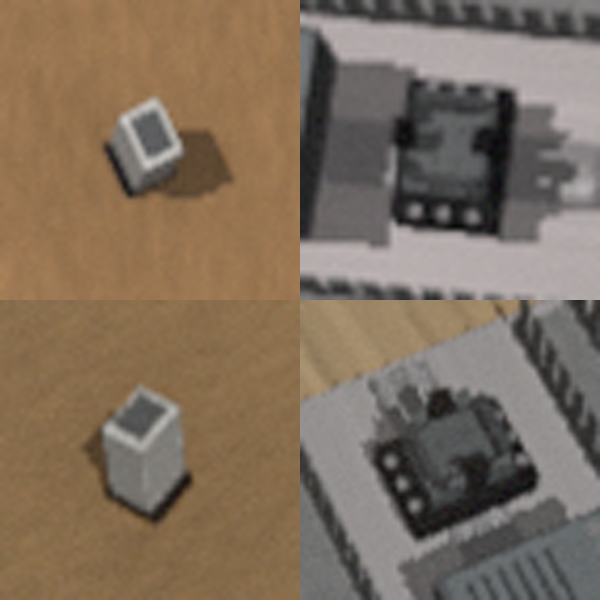

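Run:
```python
from h import *
s=arm.observe();R=Ro.from_rotvec(s["ee_rot"]).as_matrix();print(R.round(3),"jaw yaw",np.degrees(np.arctan2(R[1,2],R[0,2])))
print(np.array(camera_info("wrist")["tool_from_camera"]).round(3))
```

```text
[[ 0.967 -0.     0.255]
 [-0.255 -0.001  0.967]
 [ 0.    -1.    -0.001]] jaw yaw 75.2219534348224
[[ 0.     0.96   0.281 -0.076]
 [-0.    -0.281  0.96  -0.158]
 [ 1.    -0.     0.     0.   ]
 [ 0.     0.     0.     1.   ]]
```

>>> carry_out:
  steps: [1, 0.6, -1, 0, -0.3, 1, 0.6, -1, 0, -0.3, 1, 0.6, -1, 0, -0.3, 1, 0.6, -1, 0, -0.3]

```text
clock: 0.55
position: [0.2215, 0.5019, 0.227]
ee_rot: [-1.536, 0.389, -0.39]
force: [-0.3, 0.5, -0.2]
width: 1.0
```

>>> carry_out:
  steps: [1, 0.6, -1, 0, -0.3, 1, 0.6, -1, 0, -0.3, 1, 0.6, -1, 0, -0.3, 1, 0.6, -1, 0, -0.3]

```text
clock: 0.95
position: [0.2805, 0.4032, 0.227]
ee_rot: [-1.494, 0.571, -0.572]
force: [0.6, 0.6, -0.7]
width: 0.997
```

>>> carry_out:
  steps: [1, 0.6, -1, 0, -0.3, 1, 0.6, -1, 0, -0.3, 1, 0.6, -1, 0, -0.3, 1, 0.6, -1, 0, -0.3]

```text
clock: 1.35
position: [0.3402, 0.3042, 0.227]
ee_rot: [-1.436, 0.753, -0.753]
force: [-0.0, -0.3, 1.1]
width: 1.0
```

>>> carry_out:
  steps: [1, 0.6, -1, 0, -0.3, 1, 0.6, -1, 0, -0.3, 1, 0.6, -1, 0, -0.3, 1, 0.6, -1, 0, -0.3]

```text
clock: 1.75
position: [0.4004, 0.2048, 0.2269]
ee_rot: [-1.361, 0.932, -0.933]
force: [-0.8, 0.5, 0.3]
width: 0.998
```

>>> carry_out:
  steps: [1, 0.6, -1, 0, -0.3, 1, 0.6, -1, 0, -0.3, 1, 0.6, -1, 0, -0.3, 1, 0.6, -1, 0, -0.3]

```text
clock: 2.15
position: [0.4606, 0.1052, 0.2268]
ee_rot: [-1.27, 1.108, -1.11]
force: [-0.6, 0.5, 0.6]
width: 0.999
```

>>> carry_out:
  steps: [1, 0.67, -0.77, 0, -0.3, 1, 0.67, -0.77, 0, -0.3, 1, 0.67, -0.77, 0, -0.3, 1, 0.67, -0.77, 0, -0.3, 1, 0.67, -0.77, 0, -0.3]

```text
clock: 2.65
position: [0.5258, 0.0308, 0.2262]
ee_rot: [-1.163, 1.281, -1.278]
force: [0.5, 1.1, -0.9]
width: 1.001
```

Run:
```python
from h import *
s=arm.observe();P=pose("wrist",s);R=Ro.from_rotvec(s["ee_rot"]).as_matrix();print(s["position"],"jaw yaw",np.degrees(np.arctan2(R[1,2],R[0,2])))
p,d=get_image("wrist"); np.savez("pics/w1.npz",p=p,d=d,R=P[0],o=P[1]); cv2.imwrite("pics/w1.png",p[...,::-1])
```

```text
[0.52576118 0.03080391 0.22620371] jaw yaw -5.486648724086647
```

View pics/w1.png

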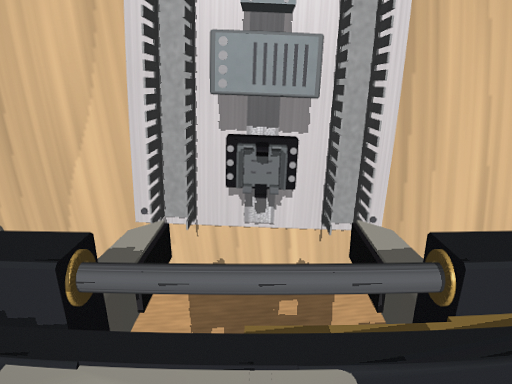

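The wrist view shows the socket head at about (262,160), with an open well and clips at top and bottom. I fit it from depth and from colour.

Run:
```python
from h import *
z=np.load("pics/w1.npz");p,d=z["p"],z["d"];P=(z["R"],z["o"]);C=cloud("wrist",d,P)
b=(slice(120,215),slice(205,320));c=C[b].reshape(-1,3);g=p[b].astype(int).max(-1).reshape(-1)
print(np.histogram(c[:,2],np.arange(0,.085,.004)))
# base top: dark pixels rect
m=(p.max(-1)<60);m2=np.zeros_like(m);m2[b]=m[b]
n,l,st,ce=cv2.connectedComponentsWithStats(m2.astype(np.uint8));i=1+st[1:,4].argmax();v,u=np.where(l==i)
print(st[i]); W=plane("wrist",np.c_[u,v],.032,P)[:,:2].astype(np.float32);print("base",cv2.minAreaRect(W))
for lo,hi in((.024,.04),(.042,.05),(.055,.06),(.06,.066),(.066,.075)):
    q=c[(c[:,2]>lo)&(c[:,2]<hi)&(abs(c[:,1]-.027)<.04)];
    if len(q)>5: print(lo,len(q),q[:,:2].min(0),q[:,:2].max(0),cv2.minAreaRect(q[:,:2].astype(np.float32)))
# duct/plate yaw: bright plate edges
q=C.reshape(-1,3);k=(q[:,2]>.045)&(q[:,2]<.06)&(q[:,0]>.56)&(q[:,0]<.65)&(q[:,1]>0);q=q[k];print("duct",len(q),cv2.minAreaRect(q[:,:2].astype(np.float32)))
cv2.imwrite("pics/w1c.png",cv2.resize(p[125:230,205:325],None,fx=5,fy=5,interpolation=2)[...,::-1])
```

```text
(array([5576,  250,  721,  366,   36,   37,   37, 1018,  471,   18,   51,
       1180,   54,   56,  220,  373,  241,  152,   19,    0,    0]), array([0.   , 0.004, 0.008, 0.012, 0.016, 0.02 , 0.024, 0.028, 0.032,
       0.036, 0.04 , 0.044, 0.048, 0.052, 0.056, 0.06 , 0.064, 0.068,
       0.072, 0.076, 0.08 , 0.084]))
[ 226  134   72   56 1385]
base ((0.5262283682823181, 0.028517741709947586), (0.05706554278731346, 0.07417038828134537), 82.14454650878906)
0.024 1544 [ 0.48618735 -0.00514208] [0.56599015 0.05906685] ((0.5262673497200012, 0.02686426416039467), (0.05612071231007576, 0.07509622722864151), 82.52464294433594)
0.042 1228 [0.50462239 0.00559444] [0.55308487 0.05198664] ((0.527822732925415, 0.02886568382382393), (0.04596925154328346, 0.0484151691198349), 86.19783782958984)
0.055 250 [0.50462989 0.00375586] [0.54979736 0.05203965] ((0.5267347097396851, 0.02838250622153282), (0.04664315655827522, 0.042486902326345444), 82.66624450683594)
0.06 568 [0.50100311 0.00074492] [0.55136254 0.05200041] ((0.5263947248458862, 0.026976173743605614), (0.049240436404943466, 0.04728858545422554), 82.83797454833984)
0.066 217 [0.51803642 0.00126281] [0.54863588 0.05202907] ((0.5346775650978088, 0.025539757683873177), (0.05055254325270653, 0.027892695739865303), 82.77410125732422)
duct 853 ((0.6143084764480591, 0.09555449336767197), (0.07225657999515533, 0.18530626595020294), 12.062761306762695)
```

View pics/w1c.png

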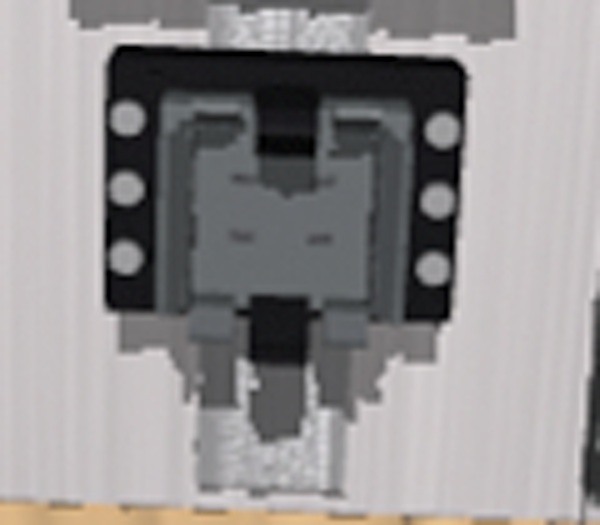

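>>> carry_out:
  steps: [1, -0.04, -1, -0.2, 0.2, 1, -0.04, -1, -0.2, 0.2, 1, -0.04, -1, -0.2, 0.2]

```text
clock: 3.0
position: [0.5207, -0.0768, 0.2064]
ee_rot: [-1.236, 1.17, -1.171]
force: [-0.9, -0.1, 0.0]
width: 1.0
```

>>> carry_out:
  steps: [1, -0.04, -1, -0.3, 0.2, 1, -0.04, -1, -0.3, 0.2, 1, -0.04, -1, -0.3, 0.2]

```text
clock: 3.3
position: [0.5168, -0.1763, 0.176]
ee_rot: [-1.303, 1.053, -1.053]
force: [0.3, -0.2, 0.7]
width: 0.997
```

>>> carry_out:
  steps: [1, -0.05, -0.86, -0.3, 0.22, 1, -0.05, -0.86, -0.3, 0.22, 1, -0.05, -0.86, -0.3, 0.22, 1, -0.05, -0.86, -0.3, 0.22, 1, -0.05, -0.86, -0.3, 0.22, 1, -0.05, -0.86, -0.3, 0.22]

```text
clock: 3.9
position: [0.5143, -0.2563, 0.1471]
ee_rot: [-1.367, 0.918, -0.918]
force: [0.2, 0.3, 0.6]
width: 0.999
```

```bash
cat > w.py <<'E'
from h import *
import sys
s=arm.observe();P=pose("wrist",s);R=Ro.from_rotvec(s["ee_rot"]).as_matrix();print(s["clock"],s["position"].round(4),"jaw yaw",np.degrees(np.arctan2(R[1,2],R[0,2])).round(2),"tilt",R[2].round(4),"F",s["force"].round(2),"w",s["width"])
if len(sys.argv)>1:
    n=sys.argv[1];p,d=get_image("wrist"); np.savez(f"pics/{n}.npz",p=p,d=d,R=P[0],o=P[1]); cv2.imwrite(f"pics/{n}.png",p[...,::-1])
E
python3 w.py w2
python3 - <<'E'
from h import *
z=np.load("pics/w2.npz");p,d=z["p"],z["d"];C=cloud("wrist",d,(z["R"],z["o"])).reshape(-1,3)
k=(abs(C[:,0]-.513)<.04)&(abs(C[:,1]+.2585)<.04);C=C[k]
for lo,hi in((.065,.073),(.006,.02)):
    q=C[(C[:,2]>lo)&(C[:,2]<hi)];print(lo,len(q),np.median(q[:,2]) if len(q) else 0,cv2.minAreaRect(q[:,:2].astype(np.float32)) if len(q)>5 else '')
E
```

```text
3.9 [ 0.5143 -0.2563  0.1471] jaw yaw 22.29 tilt [-5.0e-04 -1.0e+00  1.1e-03] F [0.24 0.35 0.58] w 0.9987412610535927
0.065 1521 0.06868293648056367 ((0.5117394328117371, -0.25950050354003906), (0.03302658349275589, 0.02625986933708191), 24.383522033691406)
0.006 299 0.011906494166178339 ((0.5056688189506531, -0.2451561540365219), (0.032762520015239716, 0.007005688268691301), 23.97332763671875)
```

View pics/w2.png

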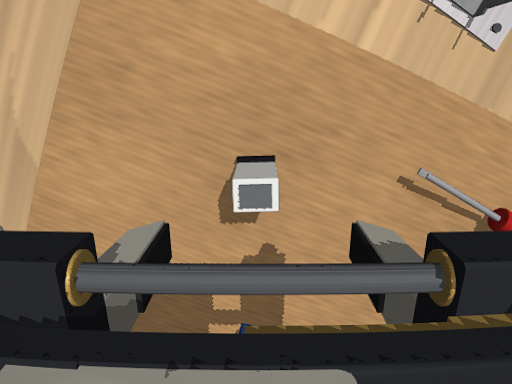

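>>> carry_out:
  steps: [0.7, 0, 0, 0, 0.03, 0.7, 0, 0, 0, 0.03, 0.7, 0, 0, 0, 0.03, 0.7, 0, 0, 0, 0.03]
  grip_force: 45

```text
clock: 4.35
position: [0.5134, -0.2586, 0.1468]
ee_rot: [-1.375, 0.902, -0.903]
force: [-0.3, 0.4, -0.0]
width: 0.719
```

>>> carry_out:
  steps: [0.7, -0.01, -0.01, -0.3, 0, 0.7, -0.01, -0.01, -0.55, 0, 0.7, -0.01, -0.01, -0.55, 0, 0.7, -0.01, -0.01, -0.55, 0, 0.7, -0.01, -0.01, -0.55, 0]

```text
clock: 4.85
position: [0.5131, -0.2602, 0.093]
ee_rot: [-1.375, 0.901, -0.904]
force: [-0.6, 0.5, -0.2]
width: 0.698
```

>>> carry_out:
  steps: [0.7, 0, 0, -0.2, 0, 0.7, 0, 0, -0.4, 0, 0.7, 0, 0, -0.55, 0, 0.7, 0, 0, -0.55, 0, 0.7, 0, 0, -0.55, 0, 0.7, 0, 0, -0.55, 0]

```text
clock: 5.45
position: [0.513, -0.2601, 0.0378]
ee_rot: [-1.375, 0.901, -0.904]
force: [-0.0, 0.3, 0.2]
width: 0.696
```

```bash
python3 w.py
```

```text
5.45 [ 0.513  -0.2601  0.0378] jaw yaw 23.47 tilt [ 0.0011 -1.      0.0011] F [-0.03  0.29  0.15] w 0.696317948342065
```

>>> carry_out:
  steps: [0.5, 0, 0, -0.01, 0, 0.4, 0, 0, -0.01, 0, 0.3, 0, 0, -0.01, 0, 0.2, 0, 0, -0.01, 0, 0.2, 0, 0, -0.01, 0, 0.2, 0, 0, -0.01, 0, 0.2, 0, 0, -0.01, 0]
  grip_force: 45

```text
clock: 6.15
position: [0.5124, -0.2597, 0.0358]
ee_rot: [-1.376, 0.902, -0.902]
force: [-1.2, -0.5, 1.6]
width: 0.37
```

```bash
python3 w.py
```

```text
6.15 [ 0.5124 -0.2597  0.0358] jaw yaw 23.47 tilt [ 0.e+00 -1.e+00  1.e-04] F [-1.16 -0.49  1.55] w 0.3704085130915101
```

>>> carry_out:
  steps: [0.2, 0, 0, 0.1, 0, 0.2, 0, 0, 0.3, 0, 0.2, 0, 0, 0.6, 0, 0.2, 0, 0, 1, 0, 0.2, 0, 0, 1, 0, 0.2, 0, 0, 1, 0]

```text
clock: 6.75
position: [0.5129, -0.2597, 0.1368]
ee_rot: [-1.375, 0.9, -0.904]
force: [-0.1, 0.0, -1.7]
width: 0.366
```

>>> carry_out:
  steps: [0.2, 0.04, 0.3, 0.2, -0.1, 0.2, 0.04, 0.7, 0.2, -0.2, 0.2, 0.04, 1, 0.2, -0.3, 0.2, 0.04, 1, 0.2, -0.3]

```text
clock: 7.15
position: [0.5159, -0.1539, 0.1541]
ee_rot: [-1.288, 1.081, -1.073]
force: [1.0, -0.8, -1.1]
width: 0.367
```

>>> carry_out:
  steps: [0.2, 0.05, 0.3, 0, -0.1, 0.2, 0.05, 0.7, 0, -0.2, 0.2, 0.05, 1, 0, -0.3, 0.2, 0.05, 1, 0, -0.3]

```text
clock: 7.55
position: [0.5207, -0.0547, 0.1542]
ee_rot: [-1.183, 1.254, -1.248]
force: [-0.7, -0.9, -1.3]
width: 0.37
```

>>> carry_out:
  steps: [0.2, 0.05, 0.3, 0, -0.05, 0.2, 0.05, 0.6, 0, -0.09, 0.2, 0.05, 0.86, 0, -0.09, 0.2, 0.05, 0.86, 0, -0.09, 0.2, 0.05, 0.86, 0, -0.09, 0.2, 0.05, 0.86, 0, -0.09, 0.2, 0.05, 0.86, 0, -0.09]

```text
clock: 8.25
position: [0.5262, 0.0248, 0.1556]
ee_rot: [-1.143, 1.307, -1.308]
force: [-0.2, -1.0, -0.5]
width: 0.365
```

```bash
python3 w.py w3
python3 - <<'E'
from h import *
z=np.load("pics/w3.npz");p,d=z["p"],z["d"];C=cloud("wrist",d,(z["R"],z["o"])).reshape(-1,3)
t=arm.observe()["position"]
q=C[(abs(C[:,0]-t[0])<.03)&(abs(C[:,1]-t[1])<.03)&(abs(C[:,2]-t[2]-.034)<.004)];print(len(q),np.median(q[:,2])-t[2],cv2.minAreaRect(q[:,:2].astype(np.float32)))
E
```

```text
8.25 [0.5262 0.0248 0.1556] jaw yaw -7.68 tilt [ 6.e-04 -1.e+00 -2.e-04] F [-0.24 -0.97 -0.52] w 0.3654610319175448
2343 0.03197853234097367 ((0.5262241959571838, 0.025366153568029404), (0.026858709752559662, 0.054517097771167755), 81.95068359375)
```

View pics/w3.png

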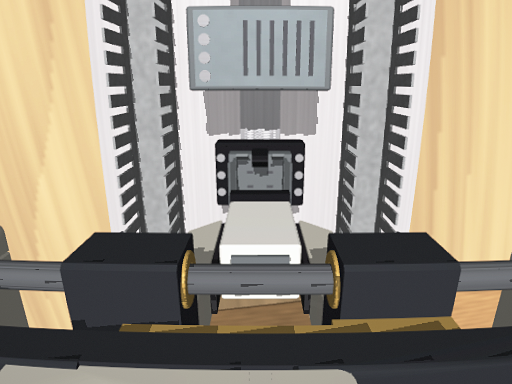

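>>> carry_out:
  steps: [0.2, 0, 0.017, -0.1, 0, 0.2, 0, 0.017, -0.3, 0, 0.2, 0, 0.017, -0.45, 0, 0.2, 0, 0.017, -0.45, 0, 0.2, 0, 0.017, -0.45, 0, 0.2, 0, 0.017, -0.45, 0, 0.2, 0, 0.017, -0.45, 0]

```text
clock: 9.0
position: [0.5269, 0.028, 0.1114]
ee_rot: [-1.143, 1.305, -1.306]
force: [0.4, 0.1, -0.4]
width: 0.367
```

```bash
python3 w.py
```

```text
9.0 [0.5269 0.028  0.1114] jaw yaw -7.58 tilt [-4.0e-04 -1.0e+00  1.2e-03] F [ 0.39  0.07 -0.35] w 0.3674462819539264
```

>>> carry_out:
  steps: [0.2, 0, -0.01, -0.03, 0, 0.2, 0, -0.01, -0.05, 0, 0.2, 0, -0.01, -0.07, 0, 0.2, 0, -0.01, -0.08, 0, 0.2, 0, -0.01, -0.09, 0, 0.2, 0, -0.01, -0.1, 0, 0.2, 0, -0.01, -0.1, 0]

```text
clock: 9.7
position: [0.5263, 0.027, 0.1006]
ee_rot: [-1.144, 1.306, -1.306]
force: [-0.2, -0.3, -0.2]
width: 0.369
```

>>> carry_out:
  steps: [0.2, 0, 0, -0.01, 0, 0.2, 0, 0, -0.02, 0, 0.2, 0, 0, -0.03, 0, 0.2, 0, 0, -0.03, 0]

```text
clock: 10.1
position: [0.5265, 0.0268, 0.0978]
ee_rot: [-1.144, 1.306, -1.306]
force: [-0.9, -1.5, 1.6]
width: 0.371
```

```bash
python3 w.py
```

```text
10.1 [0.5265 0.0268 0.0978] jaw yaw -7.59 tilt [ 2.e-04 -1.e+00  3.e-04] F [-0.87 -1.53  1.63] w 0.3707102526210573
```

>>> carry_out:
  steps: [0.2, 0, 0, -0.01, 0, 0.2, 0, 0, -0.02, 0, 0.2, 0, 0, -0.02, 0]

```text
clock: 10.4
position: [0.5268, 0.0271, 0.096]
ee_rot: [-1.143, 1.305, -1.306]
force: [-0.3, -1.4, 4.7]
width: 0.364
```

>>> carry_out:
  steps: [0.2, 0, 0, -0.01, 0, 0.2, 0, 0, -0.02, 0, 0.2, 0, 0, -0.02, 0]

```text
clock: 10.7
position: [0.5269, 0.0271, 0.0941]
ee_rot: [-1.143, 1.305, -1.306]
force: [-1.6, -0.5, 5.5]
width: 0.369
```

>>> carry_out:
  steps: [0.2, 0, 0, -0.01, 0, 0.2, 0, 0, -0.02, 0, 0.2, 0, 0, -0.02, 0]

```text
clock: 11.0
position: [0.5266, 0.027, 0.0917]
ee_rot: [-1.143, 1.305, -1.306]
force: [1.3, -0.7, 0.5]
width: 0.367
```

>>> carry_out:
  steps: [0.2, 0, 0, -0.01, 0, 0.2, 0, 0, -0.02, 0, 0.2, 0, 0, -0.02, 0]

```text
clock: 11.3
position: [0.5262, 0.0271, 0.0895]
ee_rot: [-1.144, 1.306, -1.306]
force: [0.1, -1.7, 1.2]
width: 0.367
```

>>> carry_out:
  steps: [0.2, 0, 0, -0.01, 0, 0.2, 0, 0, -0.02, 0, 0.2, 0, 0, -0.02, 0]

```text
clock: 11.6
position: [0.5262, 0.0271, 0.0875]
ee_rot: [-1.144, 1.306, -1.306]
force: [-0.7, -0.7, 1.0]
width: 0.369
```

>>> carry_out:
  steps: [0.2, 0, 0, -0.01, 0, 0.2, 0, 0, -0.02, 0, 0.2, 0, 0, -0.02, 0]

```text
clock: 11.9
position: [0.5263, 0.0271, 0.0856]
ee_rot: [-1.144, 1.306, -1.306]
force: [-0.6, -0.2, 1.1]
width: 0.368
```

>>> carry_out:
  steps: [0.2, 0, 0, -0.01, 0, 0.2, 0, 0, -0.02, 0, 0.2, 0, 0, -0.02, 0]

```text
clock: 12.2
position: [0.5264, 0.027, 0.0836]
ee_rot: [-1.144, 1.306, -1.306]
force: [-0.3, -0.7, 0.3]
width: 0.371
```

>>> carry_out:
  steps: [0.2, 0, 0, -0.01, 0, 0.2, 0, 0, -0.01, 0]

```text
clock: 12.4
position: [0.5261, 0.0272, 0.0825]
ee_rot: [-1.144, 1.306, -1.306]
force: [-0.5, 0.6, -1.3]
width: 0.366
```

>>> carry_out:
  steps: [0.2, 0, 0, -0.01, 0, 0.2, 0, 0, -0.01, 0]

```text
clock: 12.6
position: [0.5262, 0.0271, 0.0815]
ee_rot: [-1.144, 1.306, -1.306]
force: [-0.8, 1.0, -1.8]
width: 0.364
```

>>> carry_out:
  steps: [0.2, 0, 0, -0.01, 0, 0.2, 0, 0, -0.01, 0]

```text
clock: 12.8
position: [0.5263, 0.0271, 0.0806]
ee_rot: [-1.144, 1.306, -1.306]
force: [-0.7, 0.3, -1.3]
width: 0.368
```

>>> carry_out:
  steps: [0.2, 0, 0, -0.01, 0, 0.2, 0, 0, -0.01, 0]

```text
clock: 13.0
position: [0.5263, 0.0271, 0.0796]
ee_rot: [-1.144, 1.306, -1.306]
force: [0.5, 0.5, -1.1]
width: 0.372
```

>>> carry_out:
  steps: [0.2, 0, 0, -0.01, 0, 0.2, 0, 0, -0.01, 0]

```text
clock: 13.2
position: [0.5263, 0.027, 0.0786]
ee_rot: [-1.144, 1.306, -1.306]
force: [-1.2, 0.2, -0.6]
width: 0.368
```

>>> carry_out:
  steps: [0.2, 0, 0, -0.01, 0, 0.2, 0, 0, -0.01, 0]

```text
clock: 13.4
position: [0.5265, 0.027, 0.0777]
ee_rot: [-1.144, 1.306, -1.306]
force: [-0.6, 0.0, -0.3]
width: 0.369
```

>>> carry_out:
  steps: [0.2, 0, 0, -0.01, 0, 0.2, 0, 0, -0.01, 0]

```text
clock: 13.6
position: [0.5265, 0.027, 0.077]
ee_rot: [-1.143, 1.306, -1.306]
force: [-1.9, 0.3, 6.4]
width: 0.365
```

```bash
python3 w.py w4
```

```text
13.6 [0.5265 0.027  0.077 ] jaw yaw -7.58 tilt [-2.e-04 -1.e+00  2.e-04] F [-1.92  0.33  6.41] w 0.3648972953710927
```

View pics/w4.png

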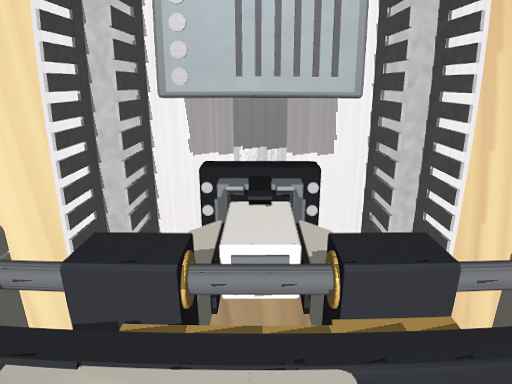

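Contact with the floor came at TCP z of about 0.0775, as expected. The view shows the relay in the well at about (260,235), upright. I press a little more, then lift slowly until it is held.

>>> carry_out:
  steps: [0.2, 0, 0, -0.01, 0, 0.2, 0, 0, -0.01, 0, 0.2, 0, 0, -0.01, 0]

```text
clock: 13.95
position: [0.5265, 0.027, 0.0763]
ee_rot: [-1.143, 1.306, -1.306]
force: [-2.7, 0.2, 10.0]
width: 0.366
```

>>> carry_out:
  steps: [0.2, 0, 0, 0.01, 0, 0.2, 0, 0, 0.02, 0, 0.2, 0, 0, 0.03, 0, 0.2, 0, 0, 0.03, 0]

```text
clock: 14.35
position: [0.5264, 0.0271, 0.0787]
ee_rot: [-1.144, 1.306, -1.306]
force: [-0.3, 0.5, -0.2]
width: 0.365
```

>>> carry_out:
  steps: [0.2, 0, 0, 0.005, 0, 0.2, 0, 0, 0.01, 0, 0.2, 0, 0, 0.01, 0]

```text
clock: 14.65
position: [0.5264, 0.0271, 0.0797]
ee_rot: [-1.144, 1.306, -1.306]
force: [0.6, -0.6, -1.8]
width: 0.366
```

>>> carry_out:
  steps: [0.2, 0, 0, 0.005, 0, 0.2, 0, 0, 0.01, 0, 0.2, 0, 0, 0.01, 0]

```text
clock: 14.95
position: [0.5264, 0.0271, 0.0808]
ee_rot: [-1.144, 1.306, -1.306]
force: [-0.0, 0.1, -2.0]
width: 0.366
```

>>> carry_out:
  steps: [0.2, 0, 0, 0.005, 0, 0.2, 0, 0, 0.005, 0, 0.2, 0, 0, 0.005, 0]

```text
clock: 15.25
position: [0.5264, 0.0271, 0.0812]
ee_rot: [-1.144, 1.306, -1.306]
force: [0.5, 0.5, -1.6]
width: 0.37
```

>>> carry_out:
  steps: [0.2, 0, 0, 0.005, 0, 0.2, 0, 0, 0.005, 0, 0.2, 0, 0, 0.005, 0]

```text
clock: 15.55
position: [0.5264, 0.027, 0.0818]
ee_rot: [-1.144, 1.306, -1.306]
force: [0.3, 1.7, -1.8]
width: 0.368
```

>>> carry_out:
  steps: [0.2, 0, 0, 0.005, 0, 0.2, 0, 0, 0.005, 0, 0.2, 0, 0, 0.005, 0]

```text
clock: 15.85
position: [0.5264, 0.0271, 0.0823]
ee_rot: [-1.144, 1.306, -1.306]
force: [-0.3, -0.1, -2.0]
width: 0.368
```

>>> carry_out:
  steps: [0.2, 0, 0, 0.005, 0, 0.2, 0, 0, 0.005, 0, 0.2, 0, 0, 0.005, 0]

```text
clock: 16.15
position: [0.5264, 0.027, 0.0828]
ee_rot: [-1.144, 1.306, -1.306]
force: [-0.6, 0.4, -2.0]
width: 0.365
```

>>> carry_out:
  steps: [0.2, 0, 0, 0.005, 0, 0.2, 0, 0, 0.005, 0, 0.2, 0, 0, 0.005, 0]

```text
clock: 16.45
position: [0.5263, 0.0271, 0.0832]
ee_rot: [-1.144, 1.306, -1.306]
force: [1.0, 0.4, -1.7]
width: 0.369
```

>>> carry_out:
  steps: [0.2, 0, 0, 0.005, 0, 0.2, 0, 0, 0.005, 0, 0.2, 0, 0, 0.005, 0]

```text
clock: 16.75
position: [0.5263, 0.0271, 0.0836]
ee_rot: [-1.144, 1.306, -1.306]
force: [1.3, 0.6, -4.2]
width: 0.369
```

>>> carry_out:
  steps: [0.2, 0, 0, 0.005, 0, 0.2, 0, 0, 0.005, 0, 0.2, 0, 0, 0.005, 0]

```text
clock: 17.05
position: [0.5263, 0.027, 0.0841]
ee_rot: [-1.144, 1.306, -1.306]
force: [1.4, 0.1, -8.4]
width: 0.369
```

>>> carry_out:
  steps: [0.2, 0, 0, 0.005, 0, 0.2, 0, 0, 0.005, 0, 0.2, 0, 0, 0.005, 0]

```text
clock: 17.35
position: [0.5262, 0.0271, 0.0845]
ee_rot: [-1.144, 1.306, -1.306]
force: [1.8, 0.1, -12.2]
width: 0.363
```

The clips caught about 6 mm up and the force is building at the head spring's rate. Net of the free-hanging reading it is about 10.5 N, so I hold here.

>>> carry_out:
  steps: [0.2, 0, 0, 0, 0, 0.2, 0, 0, 0, 0, 0.2, 0, 0, 0, 0]

```text
clock: 17.65
position: [0.5263, 0.0271, 0.0846]
ee_rot: [-1.144, 1.306, -1.306]
force: [1.8, -0.7, -12.1]
width: 0.369
```

>>> carry_out:
  steps: [0.2, 0, 0, 0.001, 0, 0.2, 0, 0, 0.001, 0, 0.2, 0, 0, 0.001, 0, 0.2, 0, 0, 0.001, 0]

```text
clock: 18.05
position: [0.5263, 0.0271, 0.0848]
ee_rot: [-1.144, 1.306, -1.306]
force: [2.2, -1.3, -12.9]
width: 0.369
```

>>> carry_out:
  steps: [0.2, 0, 0, 0, 0, 0.2, 0, 0, 0, 0, 0.2, 0, 0, 0, 0]

```text
clock: 18.35
position: [0.5263, 0.027, 0.0848]
ee_rot: [-1.144, 1.306, -1.306]
force: [1.5, -0.8, -13.4]
width: 0.367
```

The pull was steady for about 1 s. Now I go back down to the floor.

>>> carry_out:
  steps: [0.2, 0, 0, -0.015, 0, 0.2, 0, 0, -0.03, 0, 0.2, 0, 0, -0.045, 0, 0.2, 0, 0, -0.06, 0, 0.2, 0, 0, -0.07, 0, 0.2, 0, 0, -0.075, 0, 0.2, 0, 0, -0.08, 0, 0.2, 0, 0, -0.08, 0]

```text
clock: 19.15
position: [0.5266, 0.0271, 0.0771]
ee_rot: [-1.143, 1.306, -1.306]
force: [-0.2, -0.2, 3.4]
width: 0.366
```

```bash
python3 w.py
```

```text
19.15 [0.5266 0.0271 0.0771] jaw yaw -7.58 tilt [-2.e-04 -1.e+00  4.e-04] F [-0.15 -0.17  3.37] w 0.3655173201907133
```

>>> carry_out:
  steps: [0.45, 0, 0, 0, 0, 0.55, 0, 0, 0, 0, 0.65, 0, 0, 0, 0, 0.65, 0, 0, 0, 0, 0.65, 0, 0, 0, 0]

```text
clock: 19.65
position: [0.5264, 0.027, 0.0768]
ee_rot: [-1.144, 1.306, -1.306]
force: [-0.9, -0.2, -1.0]
width: 0.647
```

>>> carry_out:
  steps: [0.65, 0, 0, 0.1, 0, 0.65, 0, 0, 0.3, 0, 0.65, 0, 0, 0.6, 0, 0.65, 0, 0, 1, 0, 0.65, 0, 0, 1, 0, 0.65, 0, 0, 1, 0]

```text
clock: 20.25
position: [0.527, 0.0272, 0.1781]
ee_rot: [-1.141, 1.305, -1.306]
force: [-0.3, 0.5, -0.7]
width: 0.647
```

>>> carry_out:
  steps: [0.65, 0, 1, 0.5, 0, 0.65, 0, 1, 0.5, 0, 0.65, 0, 1, 0.5, 0, 0.65, 0, 1, 0.5, 0]

```text
clock: 20.65
position: [0.5261, 0.1294, 0.2265]
ee_rot: [-1.146, 1.303, -1.302]
force: [0.9, -0.2, -1.1]
width: 0.652
```

```bash
python3 w.py
python3 - <<'E'
from h import *
o=[]
for n,b in (("top",(150,250,140,240)),("scene",(230,330,190,290))):
    p,d=get_image(n);C=cloud(n,d).reshape(-1,3)
    q=C[(abs(C[:,0]-.527)<.025)&(abs(C[:,1]-.027)<.025)&(C[:,2]>.095)&(C[:,2]<.125)];print(n,len(q),np.median(q[:,2]),cv2.minAreaRect(q[q[:,2]>.107][:,:2].astype(np.float32)))
    o.append(cv2.resize(p[b[2]:b[3],b[0]:b[1]],(400,400),interpolation=2))
cv2.imwrite("pics/end.png",np.hstack(o)[...,::-1])
E
```

```text
20.65 [0.5261 0.1294 0.2265] jaw yaw -7.32 tilt [-2.e-04 -1.e+00 -3.e-04] F [ 0.95 -0.17 -1.05] w 0.6518815083684115
top 152 0.11143674528924774 ((0.5271610617637634, 0.027630113065242767), (0.025875888764858246, 0.03375024348497391), 82.0609130859375)
scene 0 nan ((0.0, 0.0), (0.0, 0.0), 0.0)
  return _methods._mean(a, axis=axis, dtype=dtype,
  ret = ret.dtype.type(ret / rcount)
```

View pics/end.png

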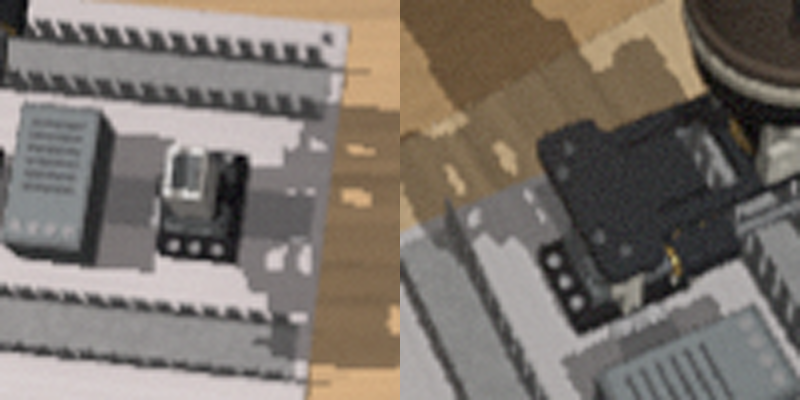

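In the top view (left) the relay is upright in the socket. Its top is at z of about 0.111, against 0.112 expected when seated, and it is level and centred. The arm blocks the scene view (right), but nothing touches the relay.

```bash
python3 -c "
from cell import arm
print(arm.sign_off())"
```

```text
the job is handed in; nothing more can be done
None
```

The relay is plugged into the empty socket, held by its clips, and left upright. I handed the job in at about 21 s of the 64 s allowed.

- **Insertion:** The highest push I read was 10 N, with the relay down on the floor. Passing the clips showed only 5.5 N, below the stated 8 to 20 N. I read forces only at the end of each move, so the real peak could have been higher.
- **Tug:** The relay lifted freely by about 6 mm, then the clips held it. I pulled for about 1 s at 12 to 13.4 N on the wrist sensor. That is about 10.5 to 11.5 N net of the roughly 1.8 N it read with the relay hanging free.
- **Last checks:** I pressed it back to the floor before letting go. The top camera then showed its top at 0.111 m (0.112 m expected when seated), centred to within about 1 mm and aligned with the socket. The arm blocked the scene camera, so that view could not confirm it.
- **Bystanders:** I didn't go near the screwdriver, contactor or bin, but I took no separate picture of them at the end.

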